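# Set the tilt stage to its middle angle for a side view of the bonds

### The arm

A 6-joint arm with a two-finger parallel gripper is mounted at the origin on a cart in front of the work surface, level with it; the furniture and walls round the work are solid. World frame = base frame: x ahead of the robot, y to its left, z up, the work surface at z = 0. Lengths are in mm, angles in rad, forces in N, time in s.
With the tool pointing down it reaches from about 400 to 925 mm from the base axis. Payload 12.5 kg.
Tool frame: the origin (TCP) lies at the very end of the fingers, on their centre line; the grasp point (between the pads) lies 19 mm behind it; z points along the fingers, y is the line along which they close (so a half turn about z gives the same grasp; the last joint's range is limited). The gripper opens to 95 mm and grips with 3 to 60 N. Pads are 20 mm wide; open, the fingers measure 119 mm over their backs; the gripper's body (75 mm by 180 mm) begins 59 mm behind the grasp point.
Start: joints at [-1.254, 0.491, 1.559, -0, 1.092, -0.106], TCP at [256.471, -569.973, 214.661] pointing down, gripper open.
Joint ranges: [-3.1, 3.1], [-0.84, 2.19], [0.05, 2.79], [-1.13, 4.28], [0.06, 2.93], [-2.69, 2.69]. Speed limits (rad/s): [2.22, 2.22, 2.79, 3.14, 3.14, 3.14].

### API

Orientations are given as [roll, pitch, yaw] about the fixed x, y, z axes, in that order (R = Rz(yaw) Ry(pitch) Rx(roll)).
In Python, from cell import env gives the robot as it stands.
- The arm moves only by the shell command python3 steer.py, which reads ROWS from standard input. ROWS is a JSON object whose key "offsets" holds a list of rows, 1 to 5 of them, each of 5 numbers: dx, dy, dz in units of 5 mm, then a turn about the tool's z in units of 0.1 rad, then the opening from 0.0 (shut) to 1.0 (fully open); each row is the pose to reach, as a shift and turn from the pose commanded when the command began, along the tool's axes at that moment; what a row does not reach only later rows make up. A row lasts 1/12 s, in which the tool goes at most 41.7 mm and 0.125 rad, less where a joint would pass 70% of its speed; a pose out of reach is approached as far as the arm can. The fingers move at their own pace and stop on an object; the grip force is fixed at half the most. Time passes only in rows, so rows that do not move let the fingers close. It prints the time, the measured TCP pose, the force, the opening and the grip force at its end. Input that does not fit is refused with a message, and nothing moves.
- env.state(): the state, without advancing time (a new reading comes with each control period).
- env.read_camera(name): name is "side" or "top" or "wrist"; returns (picture, depth): 384x512x3 uint8, red, green, blue; 384x512 float32, mm along the optical axis (not along the pixel's ray), 0 where there is no reading.
- env.camera_info(name): a dict with "vertical_fov" (degrees; the focal length in pixels is half the picture's height over the tangent of half this angle, whatever the lens; pixels are square), "cx", "cy" (the principal point, pixels), "origin" and "attitude" of the camera in the world. Camera axes: x right, y down, z forward; pixel columns grow to the right and rows downward; lengths in mm; the calibration is good to about 2 mm. The wrist camera is an equidistant fisheye: a pixel r from the principal point sees the ray r / f radians off the axis. A picture is of the moment at which its call begins: read the wrist's pose just before it. camera_info takes no time and is no camera call; for the wrist camera it gives the pose at the moment of the call.
- env.job_done(): hands the job in; it is judged then, once.
The state is a dict: "t": time; "joints": joint angles; "qvel": joint speeds; "tau": joint torques, N m; "eef_pos": TCP position; "tcp_rot": TCP orientation; "ft_force": force on the tool from outside, world axes, zero at the start; "moment": the same for the moment, N m; "opening": opening from 0.0 (shut) to 1.0 (fully open); "grip_force": force on a finger pad.
Only numpy, scipy, OpenCV 4.12 (cv2) and the standard library are available. Lean on these libraries where they do the work, as an engineer would, in place of code of your own. Each camera call takes 0.05 s, during which the arm holds its last target. There are 200 camera calls.

### The job

The bonded part on the tilt stage has to be looked at from the side at the stage's middle angle. Lift the hinged plate by its bow handle, well clear of the steps, turn the stepped turret by its knob until the middle-height one of its three steps stands squarely under the plate's roller, then fold the plate down again until the roller rests on that step, and let go. Leave the chip tray, the small case and the marker that lie round the stage where they are.

Things in the scene. Friction and masses are not known exactly. Their poses are not given: they have to be found in the camera images.
- tilt_stage: Fixed grey base of the tilt stage, 270 mm long, 100 mm wide (132 at its round end), 17 high with its feet. Origin on the bench under its middle. Its x axis runs along the stage from the hinge (at x = -0.118) to the turret's axis (x = +0.064), both at y = 0; z is up. At its y = +0.05 edge stands a thin aluminium quadrant of 62 mm radius round the hinge axis, with scale lines every 10 degrees.
- plate_hinge (a point): Middle of the plate's hinge axis, 35 mm above the bench. The hinge axis is horizontal, along the stage's y axis.
- plate (a joint): Tilt of the hinged plate in rad: 0 = level, folded down; grows as the free end, next to the turret, rises; stop at 1.2. Stiff hinge (0.5 N m friction): it stays at any angle where it is left and must be moved both up and down, with 3 to 8 N at the handle square to its lever. With its roller resting on a step it reads 0.17 (short), 0.35 (middle) or 0.52 (tall).
- plate_handle (a point): Middle of the bar of the black bow handle across the plate's top: round, 12 mm thick, 54 mm long, along the stage's y axis. 94 mm from the hinge axis along the plate and 55 mm square off the line from hinge axis to roller axis (42 mm above the plate's face). A gripper pointing straight down can hold it across; the bar turns between the pads as the plate folds, to a tilt of about 0.8.
- plate_roller (a point): Middle of the steel roller under the plate's free end: 12 mm thick, 34 mm long, along the stage's y axis, 140 mm from the hinge axis. It stops against the turret's steps. The plate is aluminium, 150 mm long from the hinge, 80 mm wide, 6 mm thick, its upper face 13 mm above the line from hinge axis to roller axis; a metal fixture block is clamped on it next to the hinge.
- turret (a joint): Angle of the stepped turret about its upright axis in rad, counter-clockwise positive seen from above; slight friction, no clicks, stays where left; stops at +-3.14. 0 = middle step squarely under the roller. At the start the wide gap between the middle and the short step faces the plate (about 1.4), so the middle step comes under the roller by turning clockwise, without the tall step passing.
- turret_knob (a point): Middle of the black bar-shaped knob on top of the turret, on its axis, 127 mm above the bench: 50 mm long, 15 mm wide, 30 mm high. This point turns with the turret; its x axis runs along the knob's length and points away from the middle column, so the knob lies along the stage when the turret reads 0.
- waffle_3: Loose black chip tray, 50x50x8 mm, on the glass sheet (5.5 mm thick) between robot and stage; origin at the centre of its underside. To be left alone.
- tip_case: Loose blue case, 36x71x17 mm, on the bench to the left of the stage's hinge end; origin at the centre of its underside. To be left alone.
- marker: Loose marker pen, 17x135x16 mm, on the glass sheet in front of the turret; origin at the centre of its underside. To be left alone.
- step_middle (a point): Centre of the top of the middle-height step, 77 mm above the bench. The turret is a steel disc 124 mm across that carries three square steel columns, 26 mm wide, their middles 45 mm from its axis.
- step_short (a point): Centre of the top of the short step, 53 mm above the bench; 160 degrees clockwise from the middle step, seen from above.
- step_tall (a point): Centre of the top of the tall step, 99 mm above the bench; 100 degrees counter-clockwise from the middle step, seen from above.

How it is judged:
By the outcome, as a careful person would: the job done as asked, in the order asked, and still so for the second after the job is handed in, with the robot touching nothing.
It also fails if it takes over 56 s, if anything falls off the work surface, if the arm or the gripper's body presses on something with over 40 N, if the wrist force passes 120 N, or if a joint passes its speed limit or range.

## Working session

There is one attempt and no reset: what is moved stays moved. The work goes in short steps, Python scripts to look and compute and a shell command to move; the robot and the scene stay as the last step left them, time stands still between calls to the robot, and variables do not carry over. Pictures are saved under pics/ and viewed, at most 10 in all, crops included, and the job is handed in when it is done.

```bash
ls; mkdir -p pics
python3 - <<'E'
from cell import env
import cv2,numpy as np
s=env.state();print(s['t'],s['eef_pos'],s['tcp_rot'])
ims=[]
for n in("top","side"):
    i=env.camera_info(n);print(n,i)
    p,d=env.read_camera(n);np.savez(f'pics/{n}0.npz',p=p,d=d)
    cv2.imwrite(f'pics/{n}0.png',cv2.resize(p[:,:,::-1],(768,576)))
E
```

```text
cell.py
pics
steer.py
0.0 [ 256.38885383 -569.71087602  214.06038708] [-3.14045590e+00 -1.45111839e-04  4.22772110e-01]
top {'vertical_fov': 47.39111981786974, 'cx': 254.28876108143055, 'cy': 194.87295395243203, 'origin': array([ 298.68610454, -127.01599021, 1267.09380678]), 'attitude': array([-3.06389356,  0.02486884, -1.58908068])}
side {'vertical_fov': 46.4208877467715, 'cx': 253.07813460194384, 'cy': 186.72300686543065, 'origin': array([-312.39990086,   21.42998827,  897.14557023]), 'attitude': array([-2.40632703e+00, -3.69044998e-04, -1.76939927e+00])}
```

View pics/top0.png

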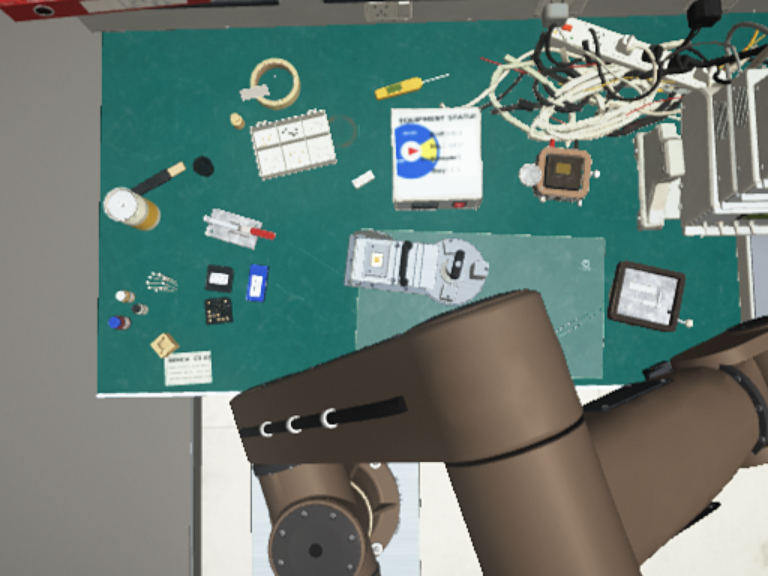

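View pics/side0.png

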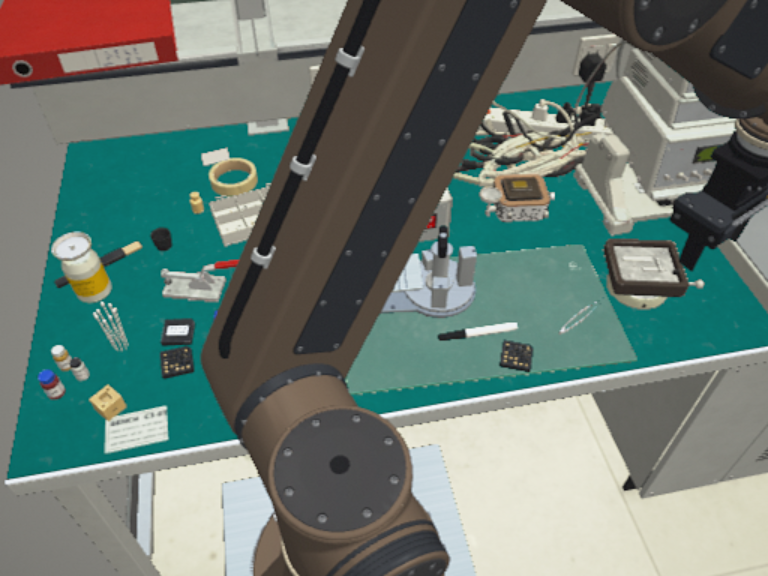

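The top view shows the stage at about (345–490, 230–305) of the 768-wide picture, with the hinge on the left, the handle bar near (404, 262) and the knob near (456, 264). The side view shows the marker and tray in front of the turret. I'll measure the knob and handle by depth.

```bash
cat > h.py <<'E'
import numpy as np,cv2
from scipy.spatial.transform import Rotation as R
from cell import env
def cloud(n,d,info=None):
    i=info or env.camera_info(n); h,w=d.shape
    f=h/2/np.tan(np.radians(i['vertical_fov']/2))
    u,v=np.meshgrid(np.arange(w),np.arange(h))
    x,y=(u-i['cx'])/f,(v-i['cy'])/f
    if n=='wrist':
        r=np.hypot(x,y);k=np.where(r>1e-9,np.tan(np.minimum(r,1.5))/np.maximum(r,1e-9),1);x,y=x*k,y*k
    P=np.stack([x*d,y*d,d],-1)
    return P@R.from_euler('xyz',i['attitude']).as_matrix().T+i['origin']
def blobs(p,P,roi,thr=60,amin=20):
    u0,v0,u1,v1=roi
    m=np.zeros(p.shape[:2],np.uint8); m[v0:v1,u0:u1]=(p[v0:v1,u0:u1].max(-1)<thr)
    n,L,st,c=cv2.connectedComponentsWithStats(m)
    for k in range(1,n):
        if st[k,4]>=amin:
            q=P[L==k]; (c2,sz,a)=cv2.minAreaRect(q[:,:2].astype(np.float32))
            print(c[k].round(1),st[k,4],'mean',q.mean(0).round(1),'med z',np.median(q[:,2]).round(1),'rect',np.round(c2,1),np.round(sz,1),round(a,1))
E
python3 - <<'E'
from h import *
z=np.load('pics/top0.npz');p,d=z['p'],z['d'];P=cloud('top',d)
blobs(p,P,(225,150,335,205))
# grey base outline / cloud heights
cv2.imwrite('pics/topc.png',cv2.resize(p[145:210,220:340,::-1],None,fx=6,fy=6,interpolation=cv2.INTER_CUBIC))
for (u,v) in [(240,160),(250,173),(262,175),(285,175),(270,190),(320,180),(310,190),(296,165),(296,190),(380,200)]: print(u,v,P[v,u].round(1))
E
```

```text
[268.9 175.1] 104 mean [ 442.8 -139.8   97.5] med z 102.5 rect [ 443.9 -140.5] [13.8 76.9] 82.0
[305.6 170.2] 30 mean [ 448.  -234.4  142.2] med z 142.4 rect [ 447.9 -234.8] [12.1 16.7] 77.4
[302.5 181.3] 43 mean [ 420.2 -226.3  134.6] med z 139.2 rect [ 423.6 -227.5] [13.8 24.7] 75.0
[321.2 200.3] 48 mean [ 330.4 -192.4  761.2] med z 761.7 rect [ 330.5 -192.7] [ 2.2 31.7] 17.9
240 160 [493.4 -60.   48.5]
250 173 [452.9 -88.3  72. ]
262 175 [ 448.3 -121.1   58.5]
285 175 [ 446.4 -184.8   63.2]
270 190 [ 405.6 -142.4   62.9]
320 180 [ 426.2 -275.8  102.4]
310 190 [ 406.6 -256.4   25.7]
296 165 [ 475.5 -216.8   50.2]
296 190 [ 402.6 -212.8   80.3]
380 200 [ 375.3 -457.6    7.2]
```

View pics/topc.png

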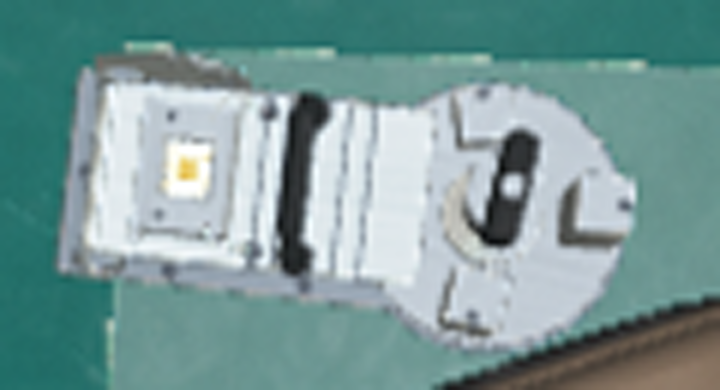

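The crop shows the handle bar running from (312, 105) to (292, 265) and the knob from (525, 135) to (497, 240). I'll move above the handle and look with the wrist camera.

```bash
cat >> h.py <<'E'
def rel(tgt,yaw):
    s=env.state();Rt=R.from_euler('xyz',s['tcp_rot'])
    D=(R.from_euler('xyz',[np.pi,0,yaw]))
    print('shift',Rt.inv().apply(np.array(tgt)-s['eef_pos']).round(1),'turn',(Rt.inv()*D).as_rotvec().round(3))
E
python3 - <<'E'
from h import *
rel([256,-570,330],0.42); rel([420,-175,330],-0.1)
E
```

```text
shift [  -0.5   -0.  -115.9] turn [-0.001 -0.     0.003]
shift [ 311.2 -293.  -115.5] turn [-0.001  0.     0.523]
```

Units first: shifts go in units of 5 mm and turns go in units of 0.1 rad. So -115 mm is -23, -80 mm is -16, 0.15 rad is 1.5.

```bash
echo '{"offsets":[[0, 0, -8, 0, 1], [0, 0, -16, 0, 1], [0, 0, -23, 0, 1], [5, -4.6, -23, 0.5, 1], [10.4, -9.8, -23, 1.5, 1]]}' | python3 steer.py; echo '{"offsets":[[5.8, -5.4, 0, 1, 1], [11.6, -10.8, 0, 2, 1], [17.2, -16.2, 0, 3, 1], [22.8, -21.6, 0, 3.7, 1], [28.4, -26.8, 0, 3.7, 1]]}' | python3 steer.py
python3 - <<'E'
from h import *
print(env.state()['ft_force']);rel([420,-175,330],-0.1)
E
```

```text
t: 0.52
eef_pos: [283.6, -504.6, 330.8]
tcp_rot: [3.139, -0.0, 0.269]
ft_force: [1.1, 0.2, -1.3]
opening: 1.003
grip_force: 0.0
t: 0.93
eef_pos: [384.9, -334.7, 329.5]
tcp_rot: [-3.141, 0.0, -0.102]
ft_force: [0.7, 0.1, 0.2]
opening: 0.994
grip_force: 0.0
[0.65969204 0.05607719 0.20668898]
shift [  18.7 -162.5   -0.4] turn [-0.     0.    -0.002]
```

Converted, -162 mm is -32.4, -152 mm is -30.4.

```bash
echo '{"offsets":[[1, -8, 0, 0, 1], [2, -16, 0, 0, 1], [3, -24, 0, 0, 1], [3.6, -30.4, 0, 0, 1], [3.8, -32.4, 0, 0, 1]]}' | python3 steer.py; echo '{"offsets":[[0, 0, 0, 0, 1]]}' | python3 steer.py
python3 - <<'E'
from h import *
i=env.camera_info('wrist');p,d=env.read_camera('wrist');print(i)
P=cloud('wrist',d,i);np.savez('pics/w1.npz',p=p,d=d,P=P)
cv2.imwrite('pics/w1.png',cv2.resize(p[:,:,::-1],(768,576)))
E
```

```text
t: 1.35
eef_pos: [419.1, -173.7, 329.7]
tcp_rot: [-3.141, -0.0, -0.095]
ft_force: [0.1, -0.8, 0.5]
opening: 1.0
grip_force: 0.0
t: 1.43
eef_pos: [419.3, -175.3, 329.8]
tcp_rot: [3.142, -0.0, -0.094]
ft_force: [-0.2, -0.1, 1.7]
opening: 1.0
grip_force: 0.0
{'vertical_fov': 65.70646984690485, 'cx': 253.85802430694056, 'cy': 195.3184027373522, 'origin': array([ 485.58620473, -180.93522344,  500.54344491]), 'attitude': array([ 2.90104796e+00, -5.44311322e-04, -1.66571801e+00])}
```

View pics/w1.png

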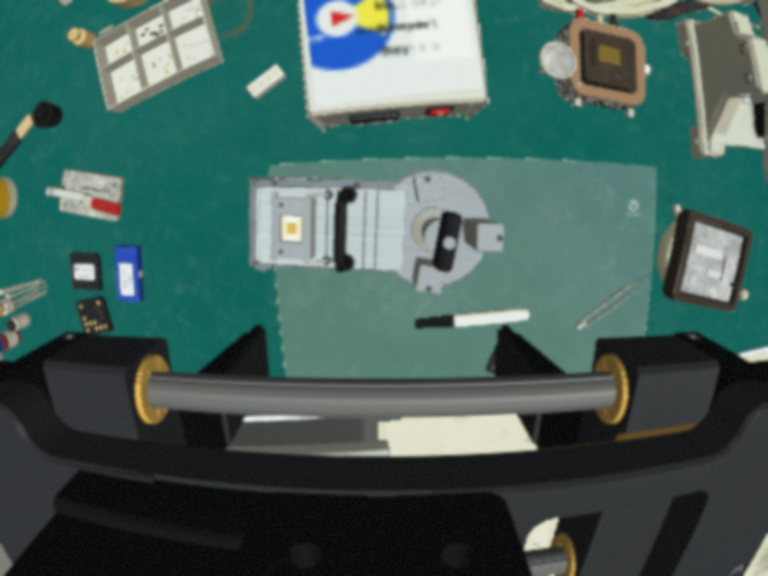

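In the wrist picture the handle bar is at (346, 228) and the knob at (447, 242). The tall step is at (487, 235), the lower step at (428, 277), and the stage is nearly aligned with the tool.

```bash
cat >> h.py <<'E'
def ray(n,info,u,v,z,h=384):
    i=info;f=h/2/np.tan(np.radians(i['vertical_fov']/2));x,y=(u-i['cx'])/f,(v-i['cy'])/f
    if n=='wrist':
        r=np.hypot(x,y);k=np.tan(r)/r;x,y=x*k,y*k
    g=R.from_euler('xyz',i['attitude']).apply([x,y,1]);return i['origin']+g*(z-i['origin'][2])/g[2]
E
python3 - <<'E'
from h import *
z=np.load('pics/w1.npz');p,P=z['p'],z['P']
blobs(p,P,(165,105,345,198))
i=env.camera_info('wrist')
# knob / handle by depth
for nm,(u0,v0,u1,v1),zr in [('handle',(218,118,242,186),(90,112)),('knob',(282,132,312,184),(132,150))]:
    q=P[v0:v1,u0:u1].reshape(-1,3);c=p[v0:v1,u0:u1].reshape(-1,3).max(-1)
    q=q[(c<75)&(q[:,2]>zr[0])&(q[:,2]<zr[1])]
    c2,sz,a=cv2.minAreaRect(q[:,:2].astype(np.float32));w,V=np.linalg.eigh(np.cov(q[:,:2].T));e=V[:,1]*np.sign(V[0,1])
    print(nm,len(q),np.median(q,0).round(1),'z98',np.percentile(q[:,2],95).round(1),np.round(c2,1),np.round(sz,1),a,'ang',np.arctan2(e[1],e[0]).round(3))
# plate faces: fit plane to light plate points
q=P[130:176,240:266].reshape(-1,3);q=q[(q[:,2]>45)&(q[:,2]<85)]
A=np.c_[q[:,:2],np.ones(len(q))];k=np.linalg.lstsq(A,q[:,2],rcond=None)[0];print('plane',k,'tilt',np.hypot(*k[:2]),'dir',np.arctan2(k[1],k[0]))
for nm,u,v in[('tall',325,157),('lowstep',286,184),('far',282,122)]:print(nm,P[v-3:v+4,u-3:u+4].reshape(-1,3).__array__().mean(0).round(1))
# base outline hinge end corners & turret disc
E
```

```text
[227.9 152.6] 384 mean [ 449.8 -142.2   96.5] med z 103.0 rect [ 452.7 -146.5] [32.7 89.4] 63.8
[297.  160.3] 363 mean [ 436.9 -229.3  142.6] med z 141.1 rect [ 456.6 -218.9] [87.2 38.7] 28.7
handle 337 [ 448.9 -140.8  103.4] z98 105.2 [ 448.9 -140.7] [ 8.9 75.2] 81.36603546142578 ang -0.142
knob 358 [ 438.7 -230.1  141.1] z98 142.7 [ 435.6 -231.2] [13.6 47.7] 74.19154357910156 ang -0.271
plane [-1.28919825e-02 -8.76253490e-02  4.99522135e+01] tilt 0.08856864568827862 dir -1.7168745105757974
tall [ 432.5 -274.6   99.7]
lowstep [ 394.8 -219.6   77.9]
far [ 484.6 -223.3   53.9]
```

The handle, knob, steps and plate slope agree with the drawing: stage yaw is about -1.713, plate tilt 0.088 and turret 1.44. Next I grasp the handle.

Run:
```python
from h import *
print(env.state()['joints'].round(2)); rel([446.5,-140.7,150],-0.14)
```

```text
[-0.54  0.13  1.78 -0.    1.23  1.12]
shift [ 23.7 -38.5 179.7] turn [ 0.    -0.     0.045]
```

```bash
echo '{"offsets":[[2.4, -4, 7, 0.2, 0.4], [4.8, -7.6, 15, 0.45, 0.4], [4.8, -7.7, 23, 0.45, 0.4], [4.8, -7.7, 30, 0.45, 0.4], [4.8, -7.7, 36, 0.45, 0.4]]}' | python3 steer.py; echo '{"offsets":[[0, 0, 4, 0, 0.4], [0, 0, 8, 0, 0.4], [0, 0, 11, 0, 0.4], [0, 0, 13.6, 0, 0.4], [0, 0, 13.6, 0, 0.4]]}' | python3 steer.py
python3 - <<'E'
from h import *
rel([446.5,-140.7,82],-0.14);print(env.state()['ft_force'])
E
```

```text
t: 1.9
eef_pos: [446.0, -142.2, 147.0]
tcp_rot: [-3.141, 0.002, -0.143]
ft_force: [1.5, -0.6, 0.7]
opening: 0.709
grip_force: 0.0
t: 2.32
eef_pos: [445.7, -142.4, 79.3]
tcp_rot: [-3.141, 0.004, -0.144]
ft_force: [0.5, 0.9, -0.1]
opening: 0.409
grip_force: 0.0
shift [ 0.5 -1.8 -2.7] turn [-0.001  0.004 -0.004]
[ 0.50113608  0.90784058 -0.12166605]
```

Converted, -1 mm is -0.2.

```bash
echo '{"offsets":[[0, -0.2, -0.2, 0, 0.2], [0, -0.2, -0.2, 0, 0], [0, -0.2, -0.2, 0, 0], [0, -0.2, -0.2, 0, 0], [0, -0.2, -0.2, 0, 0]]}' | python3 steer.py; echo '{"offsets":[[0, 0, 0, 0, 0], [0, 0, 0, 0, 0], [0, 0, 0, 0, 0]]}' | python3 steer.py
```

```text
t: 2.73
eef_pos: [447.1, -140.3, 83.2]
tcp_rot: [3.141, -0.001, -0.142]
ft_force: [2.9, 1.4, 0.2]
opening: 0.118
grip_force: 30.0
t: 2.98
eef_pos: [447.1, -140.4, 83.0]
tcp_rot: [3.141, -0.001, -0.142]
ft_force: [0.3, -0.9, 3.8]
opening: 0.116
grip_force: 30.0
```

Converted, -17.3 mm is -3.46, -15.2 mm is -3.04.

```bash
echo '{"offsets":[[0, -0.72, -1, 0, 0], [0, -1.52, -1.9, 0, 0], [0, -2.24, -2.7, 0, 0], [0, -3.04, -3.46, 0, 0], [0, -3.04, -3.46, 0, 0]]}' | python3 steer.py
python3 - <<'E'
from cell import env
s=env.state();print(s['ft_force'],s['moment'])
E
```

```text
t: 3.4
eef_pos: [449.2, -125.9, 100.8]
tcp_rot: [3.14, -0.001, -0.141]
ft_force: [-4.5, -7.2, 11.2]
opening: 0.12
grip_force: 30.0
[-4.53082066 -7.20420123 11.18606981] [-1.42390084  0.85705927  0.05808689]
```

Converted, -27.1 mm is -5.42, -18.1 mm is -3.62.

```bash
echo '{"offsets":[[0, -0.84, -0.72, 0, 0], [0, -1.68, -1.38, 0, 0], [0, -3.5, -2.6, 0, 0], [0, -5.42, -3.62, 0, 0], [0, -5.42, -3.62, 0, 0]]}' | python3 steer.py; echo '{"offsets":[[0, -1, -0.44, 0, 0], [0, -2, -0.84, 0, 0], [0, -2.8, -1.12, 0, 0], [0, -3.68, -1.36, 0, 0], [0, -3.68, -1.36, 0, 0]]}' | python3 steer.py
python3 - <<'E'
from h import *
i=env.camera_info('wrist');p,d=env.read_camera('wrist')
P=cloud('wrist',d,i);np.savez('pics/w2.npz',p=p,d=d,P=P)
cv2.imwrite('pics/w2.png',cv2.resize(p[:,:,::-1],(768,576)))
E
```

```text
t: 3.82
eef_pos: [453.8, -99.3, 120.1]
tcp_rot: [3.139, -0.004, -0.141]
ft_force: [-4.7, -8.0, 22.2]
opening: 0.117
grip_force: 30.0
t: 4.23
eef_pos: [456.2, -80.9, 126.1]
tcp_rot: [3.14, -0.003, -0.141]
ft_force: [-2.4, -4.7, 16.4]
opening: 0.117
grip_force: 30.0
```

View pics/w2.png

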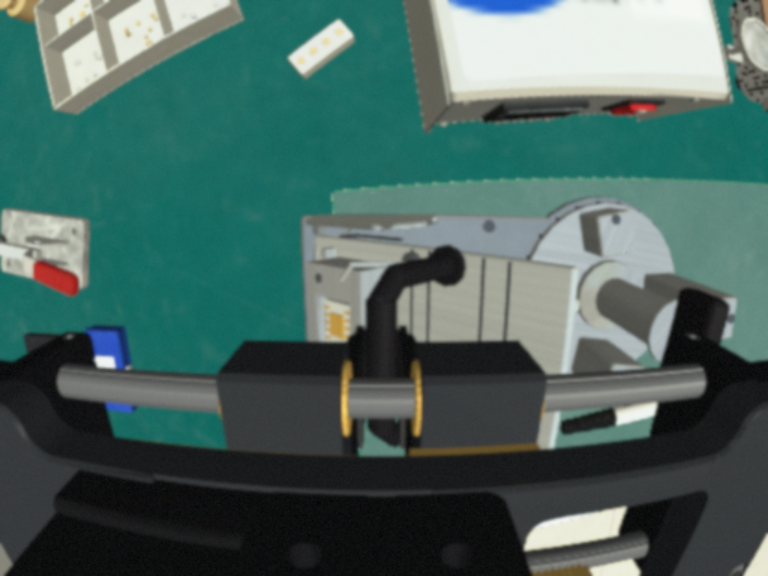

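The wrist view shows the plate steeply raised, its free end near (575, 330), well clear of the steps, and the bar held in the pads. I'll let go and rise.

```bash
echo '{"offsets":[[0, 0, 0, 0, 0.3], [0, 0, 0, 0, 0.35], [0, 0, 0, 0, 0.35], [0, 0, -4, 0, 0.35], [0, 0, -10, 0, 0.35]]}' | python3 steer.py; echo '{"offsets":[[0, 0, -8, 0, 0.35], [0, 0, -16, 0, 0.35], [0, 0, -24, 0, 0.35], [-4, 6, -26, -1, 0.4], [-4, 12, -26, -2, 0.4]]}' | python3 steer.py;python3 - <<'E'
from h import *
rel([437,-230.8,300],2.87)
E
```

```text
t: 4.7
eef_pos: [454.1, -79.7, 173.4]
tcp_rot: [-3.141, 0.006, -0.142]
ft_force: [1.2, -0.2, -0.3]
opening: 0.343
grip_force: 0.0
t: 5.12
eef_pos: [426.1, -136.1, 307.9]
tcp_rot: [3.139, -0.004, 0.065]
ft_force: [-0.3, -0.4, 0.2]
opening: 0.393
grip_force: 0.0
shift [ 4.7 95.1  8.2] turn [ 6.000e-03  2.000e-03 -2.805e+00]
```

```bash
echo '{"offsets":[[0.4, 6, 0, -1.25, 0.4], [0.8, 12, 0, -2.5, 0.4], [1, 19, 0, -3.75, 0.4], [1, 19, 0, -5, 0.4], [1, 19, 0, -6.25, 0.4]]}' | python3 steer.py; for k in 1 2 3; do echo '{"offsets":[[0, 0, 0, -1.25, 0.4], [0, 0, 0, -2.5, 0.4], [0, 0, 0, -3.75, 0.4], [0, 0, 0, -5, 0.4], [0, 0, 0, -6.25, 0.4]]}' | python3 steer.py | sed -n 1,3p; done;  echo '{"offsets":[[0, 0, 0, -1.25, 0.4], [0, 0, 0, -2.5, 0.4], [0, 0, 0, -3.05, 0.4], [0, 0, 0, -3.05, 0.4]]}' | python3 steer.py
python3 - <<'E'
from h import *
print(env.state()['joints'].round(2))
i=env.camera_info('wrist');p,d=env.read_camera('wrist')
P=cloud('wrist',d,i);np.savez('pics/w3.npz',p=p,d=d,P=P)
cv2.imwrite('pics/w3.png',cv2.resize(p[:,:,::-1],(768,576)))
rel([437,-230.8,300],2.87)
c=p.max(-1);m=(c<75)&(P[...,2]>132)&(P[...,2]<150)&(abs(P[...,0]-437)<40)&(abs(P[...,1]+231)<40)
q=P[m];print(len(q),cv2.minAreaRect(q[:,:2].astype(np.float32)),np.median(q,0))
w,V=np.linalg.eigh(np.cov(q[:,:2].T));print(V[:,1])
E
```

```text
t: 5.53
eef_pos: [437.3, -232.8, 304.1]
tcp_rot: [-3.14, 0.0, 0.686]
ft_force: [-0.9, 0.3, -1.0]
opening: 0.401
grip_force: 0.0
t: 5.95
eef_pos: [437.4, -231.1, 304.4]
tcp_rot: [-3.141, -0.0, 1.314]
t: 6.37
eef_pos: [437.5, -231.1, 304.5]
tcp_rot: [-3.141, -0.001, 1.939]
t: 6.78
eef_pos: [437.4, -231.1, 304.5]
tcp_rot: [3.142, -0.001, 2.564]
t: 7.12
eef_pos: [437.5, -231.1, 304.5]
tcp_rot: [3.141, -0.001, 2.865]
ft_force: [-0.7, 0.2, 0.5]
opening: 0.403
grip_force: 0.0
[-0.62  0.22  1.74  0.    1.19 -1.91]
shift [0.6 0.2 4.5] turn [ 0.    -0.001 -0.008]
353 ((433.6011657714844, -231.18890380859375), (12.722522735595703, 47.05859375), 74.23551940917969) [ 427.76005003 -231.065688    141.42100071]
[-0.96531048  0.26110473]
```

View pics/w3.png

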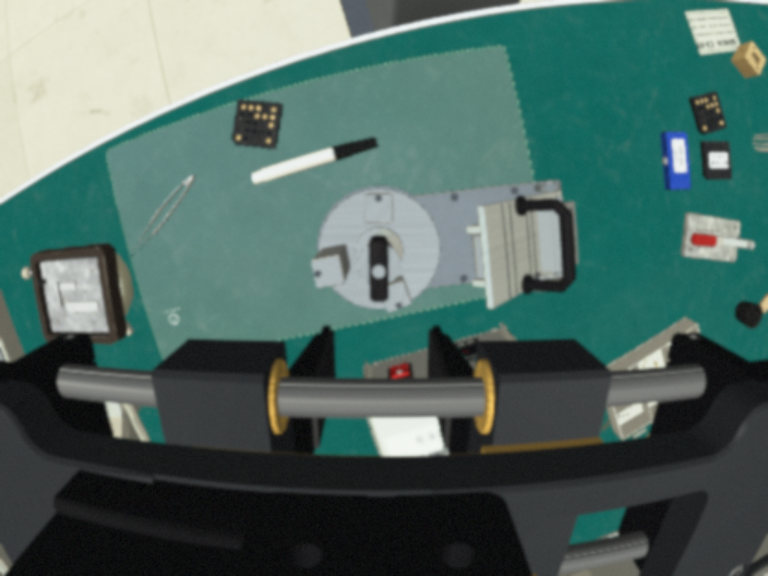

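The wrist view shows the knob at (379, 268), lined up with the tool, and the plate standing up clear at (500–575, 250). I'll go down onto the knob.

```bash
python3 - <<'E'
from h import *
rel([434.8,-231.2,116],2.873)
E
echo '{"offsets":[[0.52, 0, 8, 0, 0.4], [0.52, 0, 16, 0, 0.4], [0.52, 0, 24, 0, 0.4], [0.52, 0, 30, 0, 0.4], [0.52, 0, 32, 0, 0.4]]}' | python3 steer.py; echo '{"offsets":[[0, 0, 2.8, 0, 0.4], [0, 0, 5.6, 0, 0.4], [0, 0, 5.6, 0, 0.4]]}' | python3 steer.py
```

```text
shift [  2.4  -0.9 188.5] turn [ 0.    -0.001 -0.011]
t: 7.58
eef_pos: [433.5, -229.5, 140.8]
tcp_rot: [3.14, -0.006, 2.86]
ft_force: [-0.7, -1.0, -0.1]
opening: 0.398
grip_force: 0.0
t: 7.83
eef_pos: [434.2, -229.9, 114.6]
tcp_rot: [3.14, -0.004, 2.86]
ft_force: [0.4, 0.9, -0.1]
opening: 0.398
grip_force: 0.0
```

Converted, -1.3 mm is -0.26.

```bash
echo '{"offsets":[[0, -0.26, 0, 0, 0.2], [0, -0.26, 0, 0, 0], [0, -0.26, 0, 0, 0], [0, -0.26, 0, 0, 0], [0, -0.26, 0, 0, 0]]}' | python3 steer.py;echo '{"offsets":[[0, 0, 0, 0, 0], [0, 0, 0, 0, 0]]}' | python3 steer.py
```

```text
t: 8.25
eef_pos: [434.9, -232.4, 117.6]
tcp_rot: [-3.14, 0.001, 2.863]
ft_force: [-1.9, -4.6, 2.8]
opening: 0.157
grip_force: 30.0
t: 8.42
eef_pos: [434.9, -232.4, 117.6]
tcp_rot: [-3.141, 0.001, 2.863]
ft_force: [-3.2, -4.1, 7.0]
opening: 0.159
grip_force: 30.0
```

Converted, 0.5 rad is 5.

```bash
echo '{"offsets":[[0, 0, 0, 1, 0], [0, 0, 0, 2, 0], [0, 0, 0, 3, 0], [0, 0, 0, 4, 0], [0, 0, 0, 5, 0]]}' | python3 steer.py; echo '{"offsets":[[0, 0, 0, 1, 0], [0, 0, 0, 2, 0], [0, 0, 0, 3, 0], [0, 0, 0, 4, 0], [0, 0, 0, 5, 0]]}' | python3 steer.py; echo '{"offsets":[[0, 0, 0, 1, 0], [0, 0, 0, 2, 0], [0, 0, 0, 3, 0], [0, 0, 0, 4, 0], [0, 0, 0, 4.35, 0]]}' | python3 steer.py; echo '{"offsets":[[0, 0, 0, 0, 0], [0, 0, 0, 0, 0]]}' | python3 steer.py
```

```text
t: 8.83
eef_pos: [434.9, -232.4, 117.6]
tcp_rot: [-3.141, 0.002, 2.358]
ft_force: [-2.8, -4.1, 6.5]
opening: 0.156
grip_force: 30.0
t: 9.25
eef_pos: [435.0, -232.4, 117.6]
tcp_rot: [3.141, 0.002, 1.858]
ft_force: [-3.3, -3.7, 6.4]
opening: 0.155
grip_force: 30.0
t: 9.67
eef_pos: [435.0, -232.4, 117.6]
tcp_rot: [3.14, 0.001, 1.422]
ft_force: [-2.1, -3.8, 5.7]
opening: 0.152
grip_force: 30.0
t: 9.83
eef_pos: [435.0, -232.4, 117.6]
tcp_rot: [3.14, 0.001, 1.427]
ft_force: [-2.7, -4.1, 7.7]
opening: 0.158
grip_force: 30.0
```

```bash
echo '{"offsets":[[0, 0, 0, 0, 0.3], [0, 0, 0, 0, 0.4], [0, 0, 0, 0, 0.4], [0, 0, -4, 0, 0.4], [0, 0, -12, 0, 0.4]]}' | python3 steer.py; echo '{"offsets":[[0, 0, -8, 1, 0.4], [0, 0, -16, 2, 0.4], [0, 0, -24, 3, 0.4], [0, 0, -30, 4, 0.4], [0, 0, -32, 5, 0.4]]}' | python3 steer.py;echo '{"offsets":[[0, 0, 0, 1.2, 0.4], [0, 0, 0, 2.4, 0.4], [0, 0, 0, 3.6, 0.4], [0, 0, 0, 4.8, 0.4], [0, 0, 0, 6, 0.4]]}' | python3 steer.py;echo '{"offsets":[[0, 0, 0, 1.2, 0.4], [0, 0, 0, 2.4, 0.4], [0, 0, 0, 3.6, 0.4], [0, 0, 0, 4.7, 0.4], [0, 0, 0, 4.7, 0.4]]}' | python3 steer.py
python3 - <<'E'
from h import *
i=env.camera_info('wrist');p,d=env.read_camera('wrist')
P=cloud('wrist',d,i);np.savez('pics/w4.npz',p=p,d=d,P=P)
cv2.imwrite('pics/w4.png',cv2.resize(p[:,:,::-1],(768,576)))
c=p.max(-1);m=(c<75)&(P[...,2]>132)&(P[...,2]<150)&(abs(P[...,0]-437)<40)&(abs(P[...,1]+231)<40)
q=P[m];print(len(q),cv2.minAreaRect(q[:,:2].astype(np.float32)),np.median(q,0))
w,V=np.linalg.eigh(np.cov(q[:,:2].T));print(np.arctan2(*(-V[::-1,1]*np.sign(V[1,1]))))
# steps
for nm,lo,hi in[('mid',71,82),('tall',95,104)]:
    m=(P[...,2]>lo)&(P[...,2]<hi)&(np.hypot(P[...,0]-435,P[...,1]+232)<66)&(np.hypot(P[...,0]-435,P[...,1]+232)>25)
    q=P[m];print(nm,len(q),q.mean(0),cv2.minAreaRect(q[:,:2].astype(np.float32)))
E
```

```text
t: 10.25
eef_pos: [433.3, -230.7, 174.3]
tcp_rot: [-3.135, -0.004, 1.428]
ft_force: [-0.3, -0.8, 0.8]
opening: 0.388
grip_force: 0.0
t: 10.67
eef_pos: [435.5, -232.0, 341.5]
tcp_rot: [3.135, -0.0, 0.923]
ft_force: [0.1, 0.6, 0.5]
opening: 0.4
grip_force: 0.0
t: 11.08
eef_pos: [434.7, -231.6, 336.7]
tcp_rot: [-3.141, 0.0, 0.322]
ft_force: [0.1, -0.2, -0.4]
opening: 0.4
grip_force: 0.0
t: 11.5
eef_pos: [434.7, -231.6, 336.7]
tcp_rot: [-3.141, 0.0, -0.147]
ft_force: [-1.2, -0.2, -0.6]
opening: 0.403
grip_force: 0.0
341 ((435.24945068359375, -231.9854736328125), (46.471763610839844, 14.537518501281738), 81.71967315673828) [ 437.22971847 -234.82735033  141.07714988]
-1.718074076581077
mid 334 [ 438.67853309 -191.65582117   77.18386274] ((427.31195068359375, -210.2605438232422), (84.20547485351562, 31.762649536132812), 57.8055419921875)
tall 326 [ 390.69583491 -232.91639258   99.53559171] ((389.7505798339844, -232.90872192382812), (26.529647827148438, 25.88399887084961), 2.043435573577881)
```

View pics/w4.png

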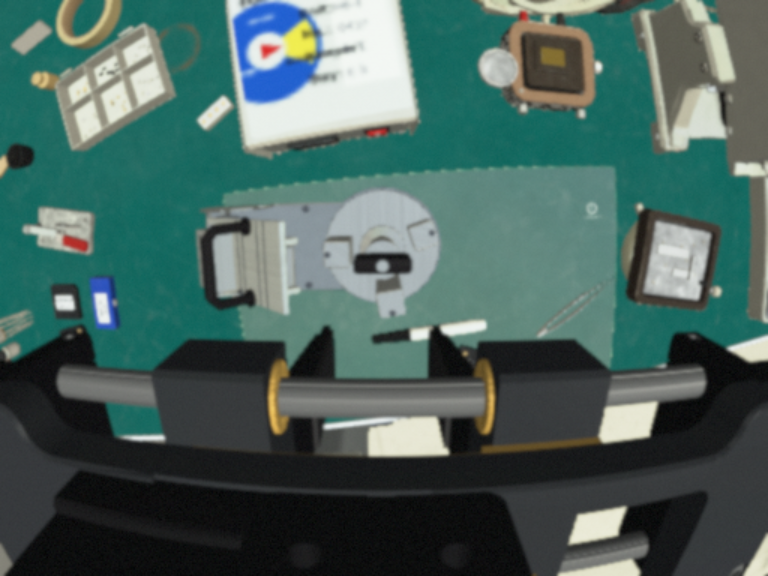

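The wrist view shows the knob at (382, 264) lying along the stage and the middle step at (340, 247) facing the plate. I'll check the stage yaw once more before folding down.

Run:
```python
from h import *
z=np.load('pics/w4.npz');p,P=z['p'],z['P']
q=P[146:208,163:186].reshape(-1,3);q=q[(q[:,2]>85)&(q[:,2]<160)]
for _ in range(4):
    c=q.mean(0);n=np.linalg.svd(q-c)[2][2];n*=np.sign(n[2]);e=(q-c)@n;q=q[abs(e)<max(2,1.5*e.std())]
print(len(q),c,n,e.std(),'tilt',np.arccos(n[2]),'yaw',np.arctan2(-n[1],-n[0]))
m=(p.max(-1)<75)&(P[...,2]>125)&(P[...,2]<155)&(P[...,1]>-120)&(P[...,1]<-50)&(abs(P[...,0]-450)<50)
q=P[m];print('handle',len(q),cv2.minAreaRect(q[:,:2].astype(np.float32)),np.median(q,0))
w,V=np.linalg.eigh(np.cov(q[:,:2].T));print(V[:,1])
rel([456.2,-80.5,200],-0.142)
```

```text
1241 [ 450.91001858 -127.23041658  127.93455386] [0.09332687 0.68958349 0.71816761] 0.5179721081703363 tilt 0.7696308375386594 yaw -1.7053170133123494
handle 541 ((454.5662841796875, -89.43452453613281), (29.22402572631836, 75.94843292236328), 82.58589935302734) [455.41669243 -84.47732984 143.8718673 ]
[-0.99098872  0.13394537]
shift [   0.2 -152.7  136.7] turn [-0.     0.     0.002]
```

```bash
echo '{"offsets":[[0, -8, 0, 0, 0.4], [0, -16, 0, 0, 0.4], [0, -24, 6, 0, 0.4], [0, -29, 13, 0, 0.35], [0, -30.54, 20, 0, 0.35]]}' | python3 steer.py; echo '{"offsets":[[0, 0, 6, 0, 0.35], [0, 0, 12, 0, 0.35], [0, 0, 15, 0, 0.35], [0, 0, 15, 0, 0.35]]}' | python3 steer.py
python3 - <<'E'
from h import *
rel([456.2,-80.5,124.5],-0.142)
E
```

```text
t: 11.97
eef_pos: [456.8, -79.1, 239.9]
tcp_rot: [3.141, -0.004, -0.136]
ft_force: [0.9, -0.4, -0.8]
opening: 0.359
grip_force: 0.0
t: 12.3
eef_pos: [454.9, -80.9, 161.7]
tcp_rot: [-3.141, 0.005, -0.138]
ft_force: [-0.7, -0.2, 0.4]
opening: 0.346
grip_force: 0.0
shift [ 1.4 -0.5 37.2] turn [-0.001  0.005  0.004]
```

Converted, 37 mm is 7.4, 20 mm is 4.

```bash
echo '{"offsets":[[0.2, 0, 4, 0, 0.35], [0.2, 0, 7.4, 0, 0.35], [0.2, 0, 7.4, 0, 0.35], [0.2, 0, 7.4, 0, 0.1], [0.2, 0, 7.4, 0, 0]]}' | python3 steer.py; echo '{"offsets":[[0, 0, 0, 0, 0], [0, 0, 0, 0, 0], [0, 0, 0, 0, 0]]}' | python3 steer.py
```

```text
t: 12.72
eef_pos: [457.9, -81.9, 128.8]
tcp_rot: [3.141, -0.002, -0.141]
ft_force: [-0.7, 1.1, 0.5]
opening: 0.264
grip_force: 0.0
t: 12.97
eef_pos: [457.7, -81.7, 128.4]
tcp_rot: [3.141, -0.002, -0.142]
ft_force: [-0.8, 0.6, 7.1]
opening: 0.114
grip_force: 30.0
```

Converted, 17.3 mm is 3.46, 7.3 mm is 1.46.

```bash
echo '{"offsets":[[0, 0.74, 0.22, 0, 0], [0, 1.46, 0.46, 0, 0], [0, 2.46, 0.84, 0, 0], [0, 3.46, 1.28, 0, 0], [0, 4.4, 1.78, 0, 0]]}' | python3 steer.py; echo '{"offsets":[[0, 0.98, 0.54, 0, 0], [0, 1.9, 1.12, 0, 0], [0, 1.9, 1.12, 0, 0]]}' | python3 steer.py
python3 - <<'E'
from h import *
s=env.state();print(s['ft_force'],s['moment'])
E
```

```text
t: 13.38
eef_pos: [454.3, -103.4, 119.0]
tcp_rot: [-3.141, -0.001, -0.142]
ft_force: [1.5, 5.6, 1.7]
opening: 0.12
grip_force: 30.0
t: 13.63
eef_pos: [452.6, -113.5, 112.6]
tcp_rot: [3.141, 0.0, -0.142]
ft_force: [-0.1, -2.3, -3.1]
opening: 0.117
grip_force: 30.0
[-0.09299284 -2.29834535 -3.14860207] [-0.19310052  0.04094295  0.08653842]
```

```bash
echo '{"offsets":[[0, 0.46, 0.3, 0, 0], [0, 0.9, 0.62, 0, 0], [0, 0.9, 0.62, 0, 0]]}' | python3 steer.py; echo '{"offsets":[[0, 0.28, 0.2, 0, 0], [0, 0.54, 0.4, 0, 0], [0, 0.54, 0.4, 0, 0]]}' | python3 steer.py; echo '{"offsets":[[0, 0.18, 0.14, 0, 0], [0, 0.18, 0.14, 0, 0]]}' | python3 steer.py; echo '{"offsets":[[0, 0.18, 0.14, 0, 0], [0, 0.18, 0.14, 0, 0]]}' | python3 steer.py
```

```text
t: 13.88
eef_pos: [451.9, -117.5, 109.6]
tcp_rot: [3.142, 0.001, -0.142]
ft_force: [0.1, -0.2, -2.2]
opening: 0.117
grip_force: 30.0
t: 14.13
eef_pos: [451.6, -120.0, 107.7]
tcp_rot: [-3.142, 0.001, -0.142]
ft_force: [-1.0, 2.7, 0.5]
opening: 0.12
grip_force: 30.0
t: 14.3
eef_pos: [451.5, -120.8, 107.1]
tcp_rot: [-3.142, 0.0, -0.142]
ft_force: [-0.7, 3.0, 0.4]
opening: 0.119
grip_force: 30.0
t: 14.47
eef_pos: [451.4, -121.3, 106.7]
tcp_rot: [-3.141, 0.0, -0.142]
ft_force: [-1.1, 8.4, 7.2]
opening: 0.119
grip_force: 30.0
```

Converted, 0.9 mm is 0.18, 0.8 mm is 0.16.

```bash
echo '{"offsets":[[0, 0.18, 0.16, 0, 0], [0, 0.18, 0.16, 0, 0]]}' | python3 steer.py; echo '{"offsets":[[0, 0.18, 0.16, 0, 0], [0, 0.18, 0.16, 0, 0]]}' | python3 steer.py
```

```text
t: 14.63
eef_pos: [451.4, -121.5, 106.4]
tcp_rot: [-3.14, -0.0, -0.143]
ft_force: [-0.2, 16.6, 16.9]
opening: 0.115
grip_force: 30.0
t: 14.8
eef_pos: [451.4, -121.6, 106.3]
tcp_rot: [-3.139, -0.001, -0.143]
ft_force: [-1.8, 25.8, 27.7]
opening: 0.12
grip_force: 30.0
```

Converted, -1.4 mm is -0.28, -1.2 mm is -0.24.

```bash
echo '{"offsets":[[0, -0.28, -0.24, 0, 0], [0, -0.28, -0.24, 0, 0.2], [0, -0.28, -0.24, 0, 0.35], [0, -0.28, -0.24, 0, 0.35]]}' | python3 steer.py; echo '{"offsets":[[0, 0, -3, 0, 0.35], [0, 0, -9, 0, 0.35], [0, 0, -17, 0, 0.35], [0, 0, -25, 0, 0.35], [0, 0, -33, 0, 0.35]]}' | python3 steer.py; echo '{"offsets":[[-4, 4, -6, 0, 0.35], [-6, 12, -6, 0, 0.35], [-6, 12, -6, 0, 0.35]]}' | python3 steer.py
python3 - <<'E'
from h import *
i=env.camera_info('wrist');p,d=env.read_camera('wrist')
P=cloud('wrist',d,i);np.savez('pics/w5.npz',p=p,d=d,P=P)
cv2.imwrite('pics/w5.png',cv2.resize(p[:,:,::-1],(768,576)))
c=p.max(-1);m=(c<75)&(P[...,2]>132)&(P[...,2]<150)&(abs(P[...,0]-437)<40)&(abs(P[...,1]+231)<40)
q=P[m];w,V=np.linalg.eigh(np.cov(q[:,:2].T));print('knob',cv2.minAreaRect(q[:,:2].astype(np.float32)),np.arctan2(*(-V[::-1,1]*np.sign(V[1,1]))))
q=P[(P[...,1]>-195)&(P[...,1]<-135)&(abs(P[...,0]-440)<28)&(P[...,2]>70)&(P[...,2]<112)&(c>90)]
for _ in range(5):
    k=q.mean(0);n=np.linalg.svd(q-k,full_matrices=False)[2][2];n*=np.sign(n[2]);e=(q-k)@n;q=q[abs(e)<max(1.5,1.5*e.std())]
print('plate',len(q),k,'tilt',np.arccos(n[2]),'yaw',np.arctan2(-n[1],-n[0]),e.std())
E
```

```text
t: 15.13
eef_pos: [451.8, -122.5, 106.1]
tcp_rot: [3.141, -0.001, -0.142]
ft_force: [-0.6, -0.2, 0.4]
opening: 0.274
grip_force: 0.0
t: 15.55
eef_pos: [451.2, -122.4, 272.9]
tcp_rot: [3.141, 0.0, -0.143]
ft_force: [1.3, 0.8, 0.3]
opening: 0.351
grip_force: 0.0
t: 15.8
eef_pos: [411.9, -181.8, 302.9]
tcp_rot: [3.138, -0.004, -0.145]
ft_force: [-0.3, 0.7, -0.9]
opening: 0.35
grip_force: 0.0
knob ((435.9888000488281, -230.9686737060547), (46.96659469604492, 13.661935806274414), 82.086181640625) -1.7322327438069773
plate 1549 [ 441.18928965 -161.72457144   90.1224921 ] tilt 0.353626901258494 yaw -1.7177856844855721 0.6450421282122293
```

View pics/w5.png

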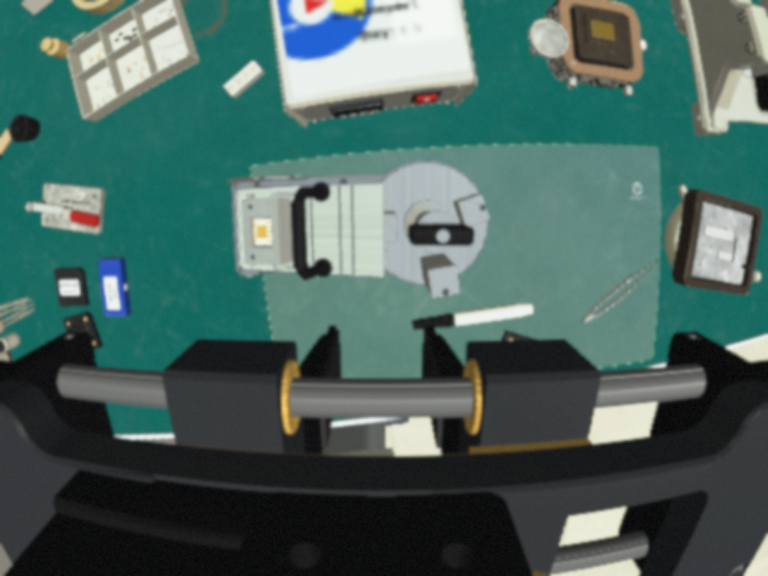

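The wrist view shows the plate folded at (345, 228) with its end over the middle step. The knob at (443, 235) lies along the stage, the measured tilt is 0.354, and the marker and case have not moved. Handing the job in.

```bash
python3 -c "
from cell import env
print(env.job_done())"
```

```text
the job is handed in; nothing more can be done
None
```

The plate's roller now rests on the middle step: the plate measured 0.354 rad against the 0.35 given, and the knob lay within about 0.02 rad of the stage axis. The handle was released and the arm raised clear at about 16 s, and the job is handed in; no verdict was shown.

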